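# Gauge the bite pad of a beech teether

### The job

Swing the beech teether's handle round its peg until it rests fully against the bent steel bracket and leave it there. Then take the green spring gauge out of its stand, bring it over upright and press its tip lightly on the blue dot of the teether's mustard bite pad, so that the plunger goes in about halfway and never hits its stop hard. Finish still holding the gauge like that, upright on the dot, and leave the cup, the jar and the keys rattle where they are.

Things in the scene. Friction and masses are not known exactly. Their poses are not given: they have to be found in the camera images.
- jig: Fixed drilled pine board, 200 x 200 x 16 mm, origin under its centre. In its frame a peg (20 mm diameter) stands at x 55, y 55 mm; a bent steel L bracket has its upright leg (3 mm thick, top 46 mm above the table) at x 67 to 70, y -70 to -40 mm, its sole running on in +x. Yaw within 0.4 rad; jig and gauge stand may swap sides.
- peg (a point): Centre of the top of the jig's peg, 66 mm above the table: the vertical axis about which the teether swings.
- teether (a joint): Swing of the teether about the peg, rad. 0 = handle against the bracket (along the jig's -y, hard stop); grows clockwise seen from above (1.57: along the jig's -x). Starts 0.7 to 1.4; stays where left (friction 0.05 N m). Ring 54 mm across round the peg; handle 24 mm wide, 20 to 42 mm above the table, end 125 mm from the peg axis. At 0 the bracket leg is beside it 95 to 125 mm from the axis.
- handle (a point): Middle of the teether's handle, 62 mm from the peg axis, 31 mm above the table: a good place to pinch it across its 24 mm width. Moves with the handle.
- dot (a point): Centre of the blue dot (12 mm diameter) on top of the round mustard bite pad (21 mm diameter, 2 mm high) near the free end of the handle, 108 mm from the peg axis, 44 mm above the table. Moves with the handle.
- stand: Fixed dark wooden gauge stand, 70 x 70 x 60 mm high, with a 24 mm through hole in the middle of its top; origin at the centre of its underside.
- gauge: Loose spring gauge, 145 g, hung upright in the stand by its grey flange (42 mm across, 6 mm thick). Origin: centre of the flange's underside, 60 mm above the table in the stand; z up. Green square grip 24 x 24 mm (sides along its x, y) from 6 to 68 mm above the origin. Below: barrel 20 mm across to -34 mm, then steel plunger, 8 mm across, to -54 mm. Lift 60 mm to clear the stand.
- gauge_tip (a point): Lowest point of the plunger's round tip, 54 mm below the gauge's origin when the plunger is out.
- plunger (a joint): How far the gauge's plunger is pushed into the barrel, m: 0 = out, 0.016 = at its stop. Spring of 400 N/m, so halfway (8 mm) is 3.2 N; a red band is on the plunger.
- cup: White ceramic cup, 76 mm across, 80 mm high, origin under its centre; stands beyond the work; leave it alone.
- jar: Green glass jar with a metal twist cap, 66 mm across, 90 mm high, origin under its centre; stands beyond the work; leave it alone.
- rattle: Plastic keys rattle lying flat, three coloured keys fanned from a white hub (origin, under the hub), about 66 mm long along its x, 10 mm high; lies beyond the work; leave it alone.
There are look-alikes about, which are no part of the job. Several things have the shape of the gauge; the one meant has the colours described above. Leave any red look-alike of the stand alone.

How it is judged:
By the outcome, as a careful person would: the job done as asked, in the order asked, and still so for the second after the job is handed in, while the arm keeps its last pose, push and grip.
It also fails if it takes over 58 s, if anything falls off the work surface, if the arm or the gripper's body presses on something with over 40 N, if the wrist force passes 120 N, or if a joint passes its speed limit or range.

### The arm

A 7-joint arm with a two-finger parallel gripper is mounted at the origin on the work surface. World frame = base frame: x ahead of the robot, y to its left, z up, the work surface at z = 0. Lengths are in m, angles in degrees, forces in N, time in s.
With the tool pointing down it reaches from about 0.425 to 0.875 m from the base axis. Payload 4.7 kg.
Tool frame: the origin (TCP) lies between the finger pads; the fingertips stand 8 mm ahead of it and the grasp point (between the pads) lies 11 mm behind it (env.tip_extent is the distance from the TCP to the fingertips, in m); z points along the fingers, y is the line along which they close (so a half turn about z gives the same grasp; the last joint's range is limited). The gripper opens to 87 mm and grips with 3 to 60 N. Pads are 19 mm wide; open, the fingers measure 117 mm over their backs; the gripper's body (75 mm by 190 mm) begins 51 mm behind the grasp point.
Start: joints at [-67.718, 18.392, -4.016, 83.108, 1.295, 78.541, -3.26], TCP at [0.238, 0.605, 0.231] pointing down, gripper open.
Joint ranges: [-163.93, 163.93], [-17.29, 119.83], [-79.2, 71.16], [3.27, 140.29], [-89.18, 269.18], [5.43, 117.66], [-154.24, 154.24]. Speed limits (degrees/s): [147.25, 147.25, 180, 180, 180, 180, 180].

### API

Orientations are given as [roll, pitch, yaw] about the fixed x, y, z axes, in that order (R = Rz(yaw) Ry(pitch) Rx(roll)).
In Python, from cell import sensors, vision, workorder, env gives the robot as it stands.
- The arm moves only by the tool drive_tool, never from a script. Its argument "moves" is a list of rows, each an object of numbers: "x", "y", "z": the shift along the tool's x, y, z in mm; "rx", "ry", "rz": the turn, a rotation vector about the tool's x, y, z in rad; "fingers": the closure, from -1 (fully open) to 1 (shut). In form: [{"x": .., "y": .., "z": .., "rx": .., "ry": .., "rz": .., "fingers": ..}, ...]. A call has 1 to 20 rows; each row is the pose to reach, as a shift and turn from the pose commanded when the call began, along the tool's axes at that moment; what a row does not reach only later rows make up. A row lasts 1/8 s, in which the tool goes at most 62.5 mm and 10.7 degrees, less where a joint would pass 70% of its speed; a pose out of reach is approached as far as the arm can. A call with a gripper value outside its range is refused whole. The fingers move at their own pace and stop on an object; "force" is the grip in N (left out, the last holds). Time passes only in rows, so rows that repeat a pose let the fingers close. It gives the time, the measured TCP pose, the force, the opening and the grip force at its end, in the units of the state.
- sensors.get_obs(): the state, without advancing time (a new reading comes with each control period).
- vision.read_camera(name): name is "side" or "top"; returns a dict with "image" (384x512x3 uint8, red, green, blue), "fx", "fy", "cx", "cy" (pixels), "R" (3x3) and "t" (3): a world point X has camera coordinates R X + t. Camera axes: x right, y down, z forward; pixel columns grow to the right and rows downward; lengths in m; the calibration is good to about 2 mm. A picture is of the moment at which its call begins. There is no depth.
- workorder.sign_off(): hands the job in; it is judged then, once.
The state is a dict: "time_s": time; "qpos": joint angles; "joint_velocities": joint speeds; "effort": joint torques, N m; "tool_pos": TCP position; "tool_rot": TCP orientation; "force": force on the tool from outside, world axes, zero at the start; "wrist_torque": the same for the moment, N m; "grip_width": finger opening in m; "grasp_force": force on a finger pad.
Only numpy, scipy, OpenCV 4.12 (cv2) and the standard library are available. Lean on these libraries where they do the work, as an engineer would, in place of code of your own. Each camera call takes 0.05 s, during which the arm holds its last target. There are 200 camera calls.

## Working session

There is one attempt and no reset: what is moved stays moved. The work goes in short steps, Python scripts to look and compute and a tool call to move; the robot and the scene stay as the last step left them, time stands still between calls to the robot, and variables do not carry over. Pictures are saved under pics/ and viewed, at most 10 in all, crops included, and the job is handed in when it is done.

Besides the shell and the picture viewer there is one more tool, called after ">>>" by a JSON object that holds its "method" and its "body". drive_tool: Moves the arm, as the interface text tells. Its arguments: {"type":"object","properties":{"moves":{"type":"array"},"force":{"type":"number"}},"required":["moves"]}

```bash
mkdir -p pics; ls; python3 - <<'E'
from cell import sensors, vision, workorder, env
import cv2,numpy as np
for n in("top","side"):
    c=vision.read_camera(n); cv2.imwrite(f"pics/{n}0.png",c["image"][:,:,::-1])
    np.savez(f"{n}0.npz",**c)
    print(n,c["fx"],c["cx"],c["cy"],(-c["R"].T@c["t"]).round(3),c["R"].round(3).tolist())
o=sensors.get_obs();print(o)
E
```

```text
pics
top 475.17164839042675 265.07005434220036 185.97531246692478 [4.370e-01 1.000e-03 1.157e+00] [[0.019, -0.999, 0.036], [-0.991, -0.024, -0.133], [0.134, -0.033, -0.99]]
side 402.1383943298359 256.83077480383264 186.8671503055949 [ 0.22  -0.659  0.677] [[0.866, -0.5, 0.004], [-0.309, -0.542, -0.782], [0.393, 0.676, -0.624]]
{'time_s': 0.1, 'qpos': array([-67.71877777,  18.4350595 ,  -4.01583721,  83.16804018,
         1.29576295,  78.541554  ,  -3.25905381]), 'joint_velocities': array([ 0.03876795, -0.06787318, -0.00387988, -0.09609717,  0.01749096,
        0.11056148,  0.0086824 ]), 'effort': array([-3.98060729e-04, -4.92570484e+01, -4.05776063e-01, -3.13405466e+01,
       -6.42198371e-02,  3.93670925e-02,  6.67694781e-05]), 'tool_pos': array([0.23781314, 0.60441044, 0.229567  ]), 'tool_rot': array([-1.79900623e+02,  6.15231124e-03,  1.58529769e+02]), 'force': array([ 0.41597623, -0.73223362,  0.39218906]), 'wrist_torque': array([-0.00344805,  0.04225381, -0.02706466]), 'grasp_force': 0.0, 'grip_width': 0.0870946789115887}
```

View pics/top0.png

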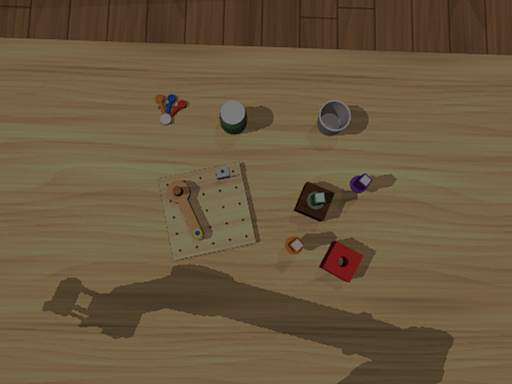

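View pics/side0.png

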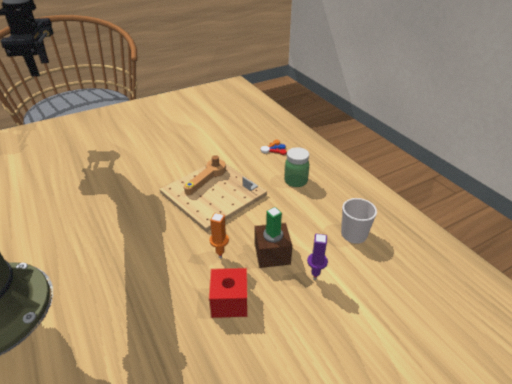

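Candidates in the top view are the green gauge at (319,199) in the dark stand (314,202), the purple one at (361,184), the orange one at (296,245), and the red stand at (342,261). I choose the green gauge in the dark stand. The teether's ring is at (178,190), its pad at (198,233), and the bracket at (222,173). Next is a close crop.

```bash
python3 - <<'E'
import cv2,numpy as np
a=cv2.imread("pics/top0.png");b=cv2.imread("pics/side0.png")
z=lambda i,r0,r1,c0,c1,s:cv2.resize(i[r0:r1,c0:c1],None,fx=s,fy=s,interpolation=cv2.INTER_CUBIC)
A=z(a,155,265,155,265,3.6);B=z(a,170,230,285,345,6.6)
cv2.imwrite("pics/crop0.png",np.hstack([A,B]))
print(A.shape,B.shape)
E
```

```text
(396, 396, 3) (396, 396, 3)
```

View pics/crop0.png

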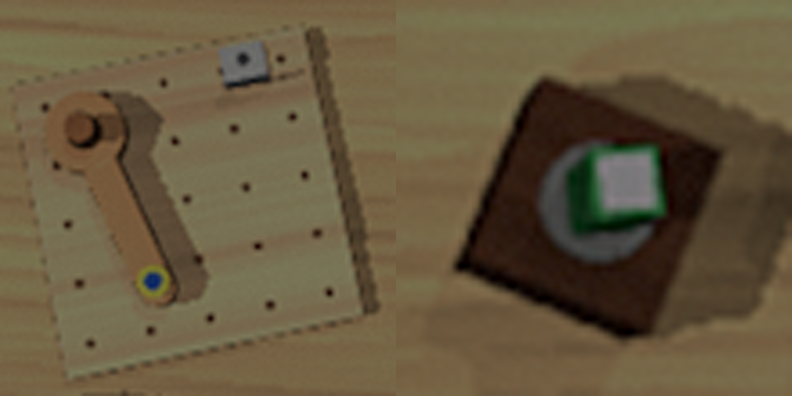

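```bash
cat > h.py <<'E'
import numpy as np
def ray(c,u,v,z):
    R,t=c["R"],c["t"];d=R.T@np.array([(u-c["cx"])/c["fx"],(v-c["cy"])/c["fy"],1]);o=-R.T@t
    return o+d*(z-o[2])/d[2]
def proj(c,X):
    p=c["R"]@np.asarray(X)+c["t"];return np.array([c["fx"]*p[0]/p[2]+c["cx"],c["fy"]*p[1]/p[2]+c["cy"]])
E
python3 - <<'E'
import numpy as np,cv2
from h import *
T=dict(np.load("top0.npz"));S=dict(np.load("side0.npz"))
L=lambda p,z:ray(T,155+(p[0]+.5)/3.6-.5,155+(p[1]+.5)/3.6-.5,z)
G=lambda p,z:ray(T,285+(p[0]-396+.5)/6.6-.5,170+(p[1]+.5)/6.6-.5,z)
c=np.array([L(p,.016) for p in[(10,88),(308,28),(365,315),(68,380)]])
print("jig centre",c.mean(0),[np.linalg.norm(c[i]-c[i-1]).round(4) for i in range(4)])
ux=(c[0]+c[1]-c[2]-c[3]);uy=(c[0]+c[3]-c[1]-c[2])
yaw=(np.arctan2(ux[1],ux[0])+np.arctan2(-uy[0],uy[1]))/2;print("yaw",yaw)
R=np.array([[np.cos(yaw),-np.sin(yaw)],[np.sin(yaw),np.cos(yaw)]])
peg=c.mean(0)[:2]+R@[.055,.055]
pegm=L((82,128),.066);dot=L((153,281),.044);print("peg",peg,pegm,"dot",dot)
for pp in(peg,pegm[:2]):
    d=R.T@(dot[:2]-pp);print(np.linalg.norm(d),"theta",np.arctan2(-d[0],-d[1]))
s=np.array([G(p,.060) for p in[(545,78),(722,152),(632,335),(458,268)]])
print("stand",s.mean(0),[np.linalg.norm(s[i]-s[i-1]).round(4) for i in range(4)])
g=np.array([G(p,.128) for p in[(600,149),(661,147),(664,211),(603,211)]])
print("gauge",g.mean(0),[np.linalg.norm(g[i]-g[i-1]).round(4) for i in range(4)],[np.degrees(np.arctan2(*(g[i]-g[i-1])[1::-1])).round(1) for i in range(4)])
# automatic colour centroids
hs=cv2.cvtColor(cv2.imread("pics/side0.png"),cv2.COLOR_BGR2HSV);ht=cv2.cvtColor(cv2.imread("pics/top0.png"),cv2.COLOR_BGR2HSV)
b=(ht[...,0]>100)&(ht[...,0]<130)&(ht[...,1]>120);b[:150]=0
ys,xs=np.nonzero(b);print("blue top",xs.mean(),ys.mean(),len(xs),ray(T,xs.mean(),ys.mean(),.044))
b=(hs[...,0]>100)&(hs[...,0]<130)&(hs[...,1]>120);b[:165]=0;b[:,:150]=0;b[:,240:]=0;b[210:]=0
ys,xs=np.nonzero(b);print("blue side",xs.mean() if len(xs) else 0,ys.mean(),len(xs),"pred",proj(S,dot))
im=cv2.imread("pics/side0.png")
for X in[*c,*s,*g,[*peg,.066],dot]:
    cv2.circle(im,tuple(int(round(v*16+0)) for v in proj(S,X)),12,(255,0,255),-1,cv2.LINE_AA,4)
cv2.imwrite("pics/side1.png",cv2.resize(im[140:280,150:300],None,fx=4,fy=4,interpolation=cv2.INTER_CUBIC))
E
```

```text
jig centre [0.52903343 0.10129792 0.016     ] [np.float64(0.198), np.float64(0.2033), np.float64(0.1968), np.float64(0.199)]
yaw 0.23030607969951034
peg [0.57002609 0.16740089] [0.57024061 0.16619834 0.066     ] dot [0.47461382 0.11967843 0.044     ]
0.10668145927951381 theta 1.3373179821044745
0.10634183407217215 theta 1.3483343993942647
stand [ 0.55294562 -0.14993843  0.06      ] [np.float64(0.0746), np.float64(0.0679), np.float64(0.0728), np.float64(0.0654)]
gauge [ 0.55553525 -0.15469895  0.128     ] [np.float64(0.0207), np.float64(0.0204), np.float64(0.0214), np.float64(0.0203)] [np.float64(3.0), np.float64(-86.8), np.float64(-177.2), np.float64(91.3)]
blue top 197.0 232.5 14 [0.47505669 0.12001659 0.044     ]
blue side 189.0 184.0 1 pred [189.56222924 184.5336166 ]
```

View pics/side1.png

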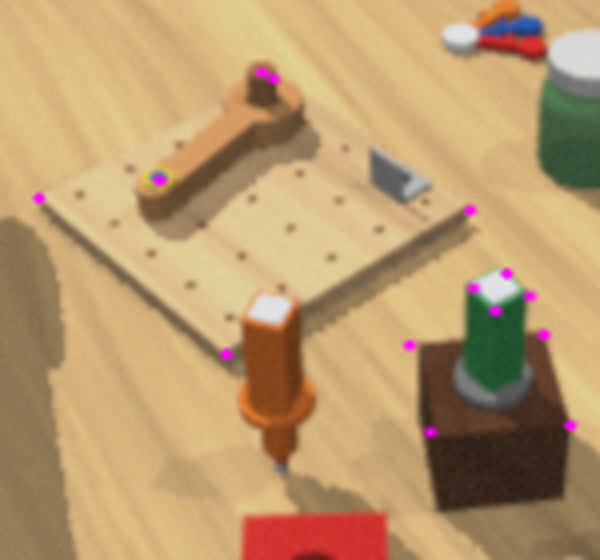

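The projections land on the scene: the dot, the peg and the jig corners agree in both views. The green gauge in the dark stand is confirmed.

```bash
cat >> h.py <<'E'
from scipy.spatial.transform import Rotation as Ro
def step(pos,yaw,o=None):
    "tool-frame shift (mm) and rotvec (rad) to a tool-down pose"
    if o is None:
        from cell import sensors; o=sensors.get_obs()
    R0=Ro.from_euler("xyz",o["tool_rot"],degrees=True);R1=Ro.from_euler("xyz",[180,0,yaw],degrees=True)
    return (R0.inv().apply(np.array(pos)-o["tool_pos"])*1000).round(1),(R0.inv()*R1).as_rotvec().round(4)
PEG=np.array([.570,.1668]);YJ=.2303
def hpos(th,r):
    a=-np.pi/2-th+YJ; return PEG+r*np.array([np.cos(a),np.sin(a)]),np.degrees(a)
E
python3 - <<'E'
from h import *
p,a=hpos(1.342,.062);print(p,a+180);print(step([*p,.12],a+180));print(step([*p,.029],a+180))
E
```

```text
[0.51441989 0.13932543] 26.304281915306376
(array([-427.6, -331.4,  110.2]), array([-8.0000e-04,  2.1000e-03,  2.3078e+00]))
(array([-427.6, -331.2,  201.2]), array([-8.0000e-04,  2.1000e-03,  2.3078e+00]))
```

>>> {"method": "drive_tool", "body": {"moves": [{"x": -427.6, "y": -331.4, "z": 110, "rz": 2.308, "fingers": -1}, {"x": -427.6, "y": -331.4, "z": 110, "rz": 2.308, "fingers": -1}, {"x": -427.6, "y": -331.4, "z": 110, "rz": 2.308, "fingers": -1}, {"x": -427.6, "y": -331.4, "z": 110, "rz": 2.308, "fingers": -1}, {"x": -427.6, "y": -331.4, "z": 110, "rz": 2.308, "fingers": -1}, {"x": -427.6, "y": -331.4, "z": 110, "rz": 2.308, "fingers": -1}, {"x": -427.6, "y": -331.4, "z": 110, "rz": 2.308, "fingers": -1}, {"x": -427.6, "y": -331.4, "z": 110, "rz": 2.308, "fingers": -1}, {"x": -427.6, "y": -331.4, "z": 110, "rz": 2.308, "fingers": -1}, {"x": -427.6, "y": -331.4, "z": 110, "rz": 2.308, "fingers": -1}, {"x": -427.6, "y": -331.4, "z": 110, "rz": 2.308, "fingers": -1}, {"x": -427.6, "y": -331.4, "z": 110, "rz": 2.308, "fingers": -1}, {"x": -427.6, "y": -331.4, "z": 110, "rz": 2.308, "fingers": -1}, {"x": -427.6, "y": -331.4, "z": 110, "rz": 2.308, "fingers": -1}, {"x": -427.6, "y": -331.4, "z": 110, "rz": 2.308, "fingers": -1}, {"x": -427.6, "y": -331.4, "z": 110, "rz": 2.308, "fingers": -1}], "force": 8}}

```text
invalid input at $.moves[0]: expected keys x, y, z, rx, ry, rz, fingers
```

```bash
python3 - <<'E'
from h import *
from cell import vision
import cv2
p,a=hpos(1.342,.062);print(step([*p,.029],a+180))
A=[vision.read_camera(n)["image"][:,:,::-1] for n in("top","side")]
z=lambda i,r0,r1,c0,c1:cv2.resize(i[r0:r1,c0:c1],(400,400),interpolation=cv2.INTER_CUBIC)
cv2.imwrite("pics/p2.png",np.hstack([z(A[0],130,270,130,270),z(A[1],110,230,140,260)]))
E
```

```text
(array([-427.6, -331.2,  201.2]), array([-8.0000e-04,  2.1000e-03,  2.3078e+00]))
```

View pics/p2.png

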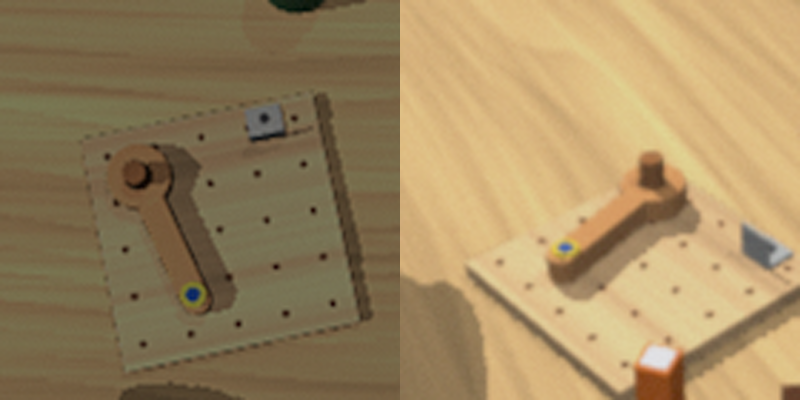

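The call was refused because every row needs all its keys, so the arm has not moved and the picture shows the same scene. I'm resending with full rows.

>>> {"method": "drive_tool", "body": {"moves": [{"x": -427.6, "y": -331.4, "z": 110, "rx": 0, "ry": 0.002, "rz": 2.308, "fingers": -1}, {"x": -427.6, "y": -331.4, "z": 110, "rx": 0, "ry": 0.002, "rz": 2.308, "fingers": -1}, {"x": -427.6, "y": -331.4, "z": 110, "rx": 0, "ry": 0.002, "rz": 2.308, "fingers": -1}, {"x": -427.6, "y": -331.4, "z": 110, "rx": 0, "ry": 0.002, "rz": 2.308, "fingers": -1}, {"x": -427.6, "y": -331.4, "z": 110, "rx": 0, "ry": 0.002, "rz": 2.308, "fingers": -1}, {"x": -427.6, "y": -331.4, "z": 110, "rx": 0, "ry": 0.002, "rz": 2.308, "fingers": -1}, {"x": -427.6, "y": -331.4, "z": 110, "rx": 0, "ry": 0.002, "rz": 2.308, "fingers": -1}, {"x": -427.6, "y": -331.4, "z": 110, "rx": 0, "ry": 0.002, "rz": 2.308, "fingers": -1}, {"x": -427.6, "y": -331.4, "z": 110, "rx": 0, "ry": 0.002, "rz": 2.308, "fingers": -1}, {"x": -427.6, "y": -331.4, "z": 110, "rx": 0, "ry": 0.002, "rz": 2.308, "fingers": -1}, {"x": -427.6, "y": -331.4, "z": 110, "rx": 0, "ry": 0.002, "rz": 2.308, "fingers": -1}, {"x": -427.6, "y": -331.4, "z": 110, "rx": 0, "ry": 0.002, "rz": 2.308, "fingers": -1}, {"x": -427.6, "y": -331.4, "z": 110, "rx": 0, "ry": 0.002, "rz": 2.308, "fingers": -1}, {"x": -427.6, "y": -331.4, "z": 110, "rx": 0, "ry": 0.002, "rz": 2.308, "fingers": -1}, {"x": -427.6, "y": -331.4, "z": 110, "rx": 0, "ry": 0.002, "rz": 2.308, "fingers": -1}, {"x": -427.6, "y": -331.4, "z": 110, "rx": 0, "ry": 0.002, "rz": 2.308, "fingers": -1}], "force": 8}}

```text
time_s: 2.2
tool_pos: [0.5146, 0.14, 0.1206]
tool_rot: [-179.9, -0.0, 26.3]
force: [0.7, -0.3, 0.0]
grip_width: 0.0871
grasp_force: 0.0
```

```bash
python3 - <<'E'
from h import *
p,a=hpos(1.342,.062);print(step([*p,.029],a+180))
E
```

```text
(array([-0.5,  0.7, 91.6]), array([-0.0015, -0.0007,  0.0004]))
```

>>> {"method": "drive_tool", "body": {"moves": [{"x": -0.5, "y": 0.7, "z": 45, "rx": 0, "ry": 0, "rz": 0, "fingers": -1}, {"x": -0.5, "y": 0.7, "z": 75, "rx": 0, "ry": 0, "rz": 0, "fingers": -0.5}, {"x": -0.5, "y": 0.7, "z": 90, "rx": 0, "ry": 0, "rz": 0, "fingers": -0.2}, {"x": -0.5, "y": 0.7, "z": 90, "rx": 0, "ry": 0, "rz": 0, "fingers": 0}, {"x": -0.5, "y": 0.7, "z": 90, "rx": 0, "ry": 0, "rz": 0, "fingers": 1}, {"x": -0.5, "y": 0.7, "z": 90, "rx": 0, "ry": 0, "rz": 0, "fingers": 1}, {"x": -0.5, "y": 0.7, "z": 90, "rx": 0, "ry": 0, "rz": 0, "fingers": 1}, {"x": -0.5, "y": 0.7, "z": 90, "rx": 0, "ry": 0, "rz": 0, "fingers": 1}], "force": 8}}

```text
time_s: 3.2
tool_pos: [0.5145, 0.1395, 0.031]
tool_rot: [-179.9, -0.1, 26.3]
force: [-2.3, 0.9, 0.8]
grip_width: 0.0246
grasp_force: 0.6
```

```bash
python3 - <<'E'
from h import *
from cell import sensors
o=sensors.get_obs();print(o["tool_pos"],o["tool_rot"],o["grip_width"],o["grasp_force"],o["force"])
z=o["tool_pos"][2]
for th in(1.342,1.19,1.04,.89,.74,.59,.44,.29,.14,.06):
    p,a=hpos(th,.062);s=step([*p,z],a+180,o);print(th,s[0],s[1])
E
```

```text
[0.51450458 0.13953675 0.03095319] [-1.79889734e+02 -6.71874158e-02  2.62902581e+01] 0.024556188199698323 0.6172442436218262 [-2.34777182  0.91055817  0.80848551]
1.342 [-0.2  0.2 -0. ] [-0.0019 -0.0012 -0.0002]
1.19 [ 0.5  9.5 -0. ] [-0.0018 -0.0013 -0.1522]
1.04 [ 2.6 18.6 -0. ] [-0.0017 -0.0015 -0.3022]
0.89 [ 6.1 27.2 -0. ] [-0.0016 -0.0016 -0.4522]
0.74 [10.7 35.3 -0.1] [-0.0015 -0.0017 -0.6022]
0.59 [16.6 42.5 -0.1] [-0.0014 -0.0018 -0.7522]
0.44 [23.4 48.8 -0.1] [-0.0013 -0.002  -0.9022]
0.29 [31.1 54.  -0.1] [-0.0011 -0.0021 -1.0522]
0.14 [39.5 58.  -0.1] [-1.0000e-03 -2.2000e-03 -1.2022e+00]
0.06 [44.2 59.6 -0.1] [-9.0000e-04 -2.2000e-03 -1.2822e+00]
```

>>> {"method": "drive_tool", "body": {"moves": [{"x": 0, "y": 0, "z": 0, "rx": 0, "ry": 0, "rz": 0, "fingers": 1}, {"x": 0, "y": 0, "z": 0, "rx": 0, "ry": 0, "rz": 0, "fingers": 1}, {"x": 0.5, "y": 9.5, "z": 0, "rx": 0, "ry": 0, "rz": -0.152, "fingers": 1}, {"x": 2.6, "y": 18.6, "z": 0, "rx": 0, "ry": 0, "rz": -0.302, "fingers": 1}, {"x": 6.1, "y": 27.2, "z": 0, "rx": 0, "ry": 0, "rz": -0.452, "fingers": 1}, {"x": 10.7, "y": 35.3, "z": 0, "rx": 0, "ry": 0, "rz": -0.602, "fingers": 1}, {"x": 16.6, "y": 42.5, "z": 0, "rx": 0, "ry": 0, "rz": -0.752, "fingers": 1}, {"x": 23.4, "y": 48.8, "z": 0, "rx": 0, "ry": 0, "rz": -0.902, "fingers": 1}, {"x": 31.1, "y": 54, "z": 0, "rx": 0, "ry": 0, "rz": -1.052, "fingers": 1}, {"x": 39.5, "y": 58, "z": 0, "rx": 0, "ry": 0, "rz": -1.202, "fingers": 1}, {"x": 44.2, "y": 59.6, "z": 0, "rx": 0, "ry": 0, "rz": -1.282, "fingers": 1}, {"x": 44.2, "y": 59.6, "z": 0, "rx": 0, "ry": 0, "rz": -1.282, "fingers": 1}, {"x": 44.2, "y": 59.6, "z": 0, "rx": 0, "ry": 0, "rz": -1.282, "fingers": 1}], "force": 8}}

```text
time_s: 4.82
tool_pos: [0.5807, 0.1076, 0.0308]
tool_rot: [179.9, -0.2, 99.7]
force: [-0.8, 5.2, 2.1]
grip_width: 0.0237
grasp_force: 8.0
```

```bash
python3 - <<'E'
from h import *
from cell import sensors
o=sensors.get_obs();print(o["tool_pos"],o["tool_rot"],o["grip_width"],o["grasp_force"],o["force"],o["wrist_torque"])
z=o["tool_pos"][2]
for th in(.06,.03,0,-.03,-.06,-.1):
    p,a=hpos(th,.062);s=step([*p,z],a+180,o);print(th,s[0],s[1])
E
```

```text
[0.58065916 0.10756792 0.03083183] [179.90876938  -0.22514375  99.69675429] 0.023736610207740455 7.994268089532852 [-0.75033613  5.2164967   2.10821942] [1.04713308 0.16526244 0.0258309 ]
0.06 [-1.8 -0.5 -0. ] [ 0.0016 -0.0039 -0.0011]
0.03 [-1.8  1.4 -0. ] [ 0.0017 -0.0039 -0.0311]
0 [-1.7  3.3 -0. ] [ 0.0017 -0.0039 -0.0611]
-0.03 [-1.6  5.1  0. ] [ 0.0018 -0.0039 -0.0911]
-0.06 [-1.4  7.   0. ] [ 0.0018 -0.0038 -0.1211]
-0.1 [-1.   9.4  0. ] [ 0.0019 -0.0038 -0.1611]
```

>>> {"method": "drive_tool", "body": {"moves": [{"x": 0, "y": 1.9, "z": 0, "rx": 0, "ry": 0, "rz": -0.03, "fingers": 1}, {"x": 0, "y": 3.7, "z": 0, "rx": 0, "ry": 0, "rz": -0.06, "fingers": 1}, {"x": 0, "y": 3.7, "z": 0, "rx": 0, "ry": 0, "rz": -0.06, "fingers": 1}]}}

```text
time_s: 5.2
tool_pos: [0.5843, 0.1082, 0.0308]
tool_rot: [179.9, -0.2, 103.2]
force: [0.3, 5.9, 2.3]
grip_width: 0.0241
grasp_force: 8.0
```

>>> {"method": "drive_tool", "body": {"moves": [{"x": 0.2, "y": 1.2, "z": 0, "rx": 0, "ry": 0, "rz": -0.02, "fingers": 1}, {"x": 0.2, "y": 1.2, "z": 0, "rx": 0, "ry": 0, "rz": -0.02, "fingers": 1}]}}

```text
time_s: 5.45
tool_pos: [0.5844, 0.1081, 0.0307]
tool_rot: [-180.0, -0.2, 104.2]
force: [-2.7, 4.8, 4.7]
grip_width: 0.024
grasp_force: 8.1
```

>>> {"method": "drive_tool", "body": {"moves": [{"x": 0.2, "y": 1.2, "z": 0, "rx": 0, "ry": 0, "rz": -0.02, "fingers": 1}, {"x": 0.2, "y": 1.2, "z": 0, "rx": 0, "ry": 0, "rz": -0.02, "fingers": 1}]}}

```text
time_s: 5.7
tool_pos: [0.5845, 0.1082, 0.0306]
tool_rot: [-179.8, -0.2, 105.4]
force: [-5.5, 3.5, 6.6]
grip_width: 0.0243
grasp_force: 8.1
```

>>> {"method": "drive_tool", "body": {"moves": [{"x": 0, "y": 0, "z": 0, "rx": 0, "ry": 0, "rz": 0, "fingers": 0}, {"x": 0, "y": 0, "z": 0, "rx": 0, "ry": 0, "rz": 0, "fingers": 0}, {"x": 0, "y": 0, "z": -10, "rx": 0, "ry": 0, "rz": 0, "fingers": 0}, {"x": 0, "y": 0, "z": -40, "rx": 0, "ry": 0, "rz": 0, "fingers": 0}, {"x": 0, "y": 0, "z": -100, "rx": 0, "ry": 0, "rz": 0, "fingers": -1}, {"x": 0, "y": 0, "z": -160, "rx": 0, "ry": 0, "rz": 0, "fingers": -1}, {"x": 0, "y": 0, "z": -160, "rx": 0, "ry": 0, "rz": 0, "fingers": -1}]}}

```text
time_s: 6.58
tool_pos: [0.5902, 0.1068, 0.1974]
tool_rot: [179.3, -0.1, 105.4]
force: [-0.4, -1.5, -1.1]
grip_width: 0.0656
grasp_force: 0.0
```

```bash
python3 - <<'E'
from h import *
from cell import sensors
o=sensors.get_obs();print(o["tool_pos"],o["tool_rot"],o["force"])
print(step([.5545,-.153,.190],93))
E
```

```text
[0.59019854 0.10677359 0.19744623] [ 1.79281423e+02 -7.39040229e-02  1.05408440e+02] [-0.37990749 -1.49603233 -1.13205974]
(array([-241. , -103.5,    5.8]), array([ 0.0124, -0.0026,  0.2166]))
```

>>> {"method": "drive_tool", "body": {"moves": [{"x": -241, "y": -103.5, "z": 5, "rx": 0.012, "ry": -0.003, "rz": 0.217, "fingers": -1}, {"x": -241, "y": -103.5, "z": 5, "rx": 0.012, "ry": -0.003, "rz": 0.217, "fingers": -1}, {"x": -241, "y": -103.5, "z": 5, "rx": 0.012, "ry": -0.003, "rz": 0.217, "fingers": -1}, {"x": -241, "y": -103.5, "z": 5, "rx": 0.012, "ry": -0.003, "rz": 0.217, "fingers": -1}, {"x": -241, "y": -103.5, "z": 5, "rx": 0.012, "ry": -0.003, "rz": 0.217, "fingers": -1}, {"x": -241, "y": -103.5, "z": 5, "rx": 0.012, "ry": -0.003, "rz": 0.217, "fingers": -1}, {"x": -241, "y": -103.5, "z": 5, "rx": 0.012, "ry": -0.003, "rz": 0.217, "fingers": -1}]}}

```text
time_s: 7.45
tool_pos: [0.5513, -0.1508, 0.1847]
tool_rot: [-179.3, 0.1, 93.2]
force: [-0.1, -0.3, 0.3]
grip_width: 0.0872
grasp_force: 0.0
```

```bash
python3 - <<'E'
from h import *
from cell import vision,sensors
import cv2
C=[vision.read_camera(n) for n in("top","side")];A=[c["image"][:,:,::-1] for c in C]
np.savez("top1.npz",**C[0]);np.savez("side1.npz",**C[1])
z=lambda i,r0,r1,c0,c1:cv2.resize(i[r0:r1,c0:c1],(400,400),interpolation=cv2.INTER_CUBIC)
cv2.imwrite("pics/p3.png",np.hstack([z(A[0],150,250,160,260),z(A[1],140,270,180,310)]))
for th in(0,):
    p,a=hpos(th,.108);print("dot0 pred",p,proj(C[0],[*p,.044]),proj(C[1],[*p,.044]))
h=cv2.cvtColor(A[0].copy(),cv2.COLOR_BGR2HSV);b=(h[...,0]>100)&(h[...,0]<130)&(h[...,1]>120);b[:140]=0
ys,xs=np.nonzero(b);print(xs.mean(),ys.mean(),len(xs),ray(C[0],xs.mean(),ys.mean(),.044))
o=sensors.get_obs();print(o["tool_pos"],o["tool_rot"],step([.5545,-.153,.089],93))
E
```

```text
dot0 pred [0.59465312 0.06165142] [223.76814119 182.13492136] [242.02971162 182.34471234]
295.86206896551727 184.60344827586206 58 [ 0.59288084 -0.10902853  0.044     ]
[ 0.55143833 -0.15083495  0.18486365] [-1.79328195e+02  1.13232152e-01  9.32379018e+01] (array([-2.1,  4.1, 95.8]), array([-0.0117,  0.002 ,  0.0041]))
```

View pics/p3.png

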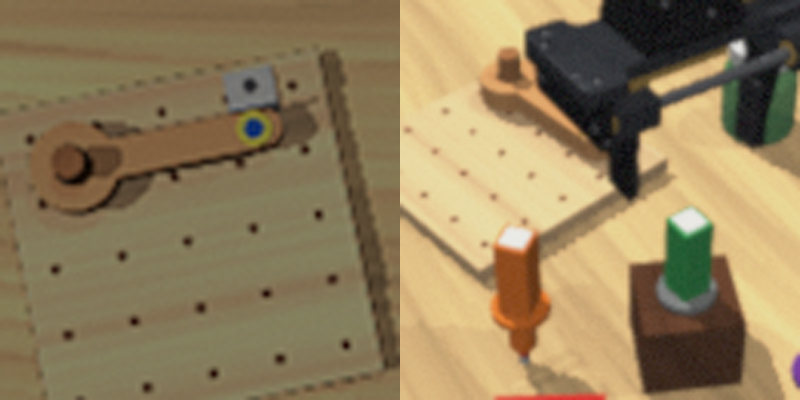

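```bash
python3 - <<'E'
from h import *
T=dict(np.load("top0.npz"));S=dict(np.load("side0.npz"))
print("gauge side",ray(S,273.3,211.2,.128))
p=ray(T,223.4,181.4,.044);print("dot top",p)
E
```

```text
gauge side [ 0.55484441 -0.1496766   0.128     ]
dot top [0.59638367 0.06257176 0.044     ]
```

>>> {"method": "drive_tool", "body": {"moves": [{"x": -0.8, "y": 3, "z": 40, "rx": -0.012, "ry": 0.002, "rz": 0, "fingers": -0.6}, {"x": -0.8, "y": 3, "z": 80, "rx": -0.012, "ry": 0.002, "rz": 0, "fingers": -0.3}, {"x": -0.8, "y": 3, "z": 95, "rx": -0.012, "ry": 0.002, "rz": 0, "fingers": -0.1}, {"x": -0.8, "y": 3, "z": 95, "rx": -0.012, "ry": 0.002, "rz": 0, "fingers": 0.2}, {"x": -0.8, "y": 3, "z": 95, "rx": -0.012, "ry": 0.002, "rz": 0, "fingers": 0.2}]}}

```text
time_s: 8.18
tool_pos: [0.5542, -0.1541, 0.0917]
tool_rot: [179.8, 0.1, 93.1]
force: [0.8, -0.3, 0.1]
grip_width: 0.0447
grasp_force: 0.0
```

```bash
python3 - <<'E'
from h import *
print(step([.5545,-.1515,.089],93))
E
```

```text
(array([2.6, 0.4, 2.7]), array([0.0032, 0.0012, 0.0011]))
```

>>> {"method": "drive_tool", "body": {"moves": [{"x": 2, "y": 0.2, "z": 1, "rx": 0.003, "ry": 0.001, "rz": 0, "fingers": 0.2}, {"x": 2, "y": 0.2, "z": 1, "rx": 0.003, "ry": 0.001, "rz": 0, "fingers": 1}, {"x": 2, "y": 0.2, "z": 1, "rx": 0.003, "ry": 0.001, "rz": 0, "fingers": 1}, {"x": 2, "y": 0.2, "z": 1, "rx": 0.003, "ry": 0.001, "rz": 0, "fingers": 1}, {"x": 2, "y": 0.2, "z": 1, "rx": 0.003, "ry": 0.001, "rz": 0, "fingers": 1}, {"x": 2, "y": 0.2, "z": 1, "rx": 0.003, "ry": 0.001, "rz": 0, "fingers": 1}], "force": 20}}

```text
time_s: 8.93
tool_pos: [0.5534, -0.1521, 0.0895]
tool_rot: [-179.9, -0.0, 93.0]
force: [0.1, 1.3, 3.5]
grip_width: 0.0242
grasp_force: 19.5
```

```bash
python3 - <<'E'
from h import *
from cell import sensors
o=sensors.get_obs();print(o["tool_pos"],o["tool_rot"],o["grip_width"],o["grasp_force"],o["force"],o["wrist_torque"])
E
```

```text
[ 0.55337286 -0.1520856   0.08953846] [-1.79908387e+02 -2.04514186e-02  9.30388542e+01] 0.024150668566803018 19.53124502987066 [0.14408163 1.26592279 3.50624068] [0.08978979 0.05124932 0.00396104]
```

>>> {"method": "drive_tool", "body": {"moves": [{"x": 0, "y": 0, "z": -10, "rx": 0, "ry": 0, "rz": 0, "fingers": 1}, {"x": 0, "y": 0, "z": -25, "rx": 0, "ry": 0, "rz": 0, "fingers": 1}, {"x": 0, "y": 0, "z": -50, "rx": 0, "ry": 0, "rz": 0, "fingers": 1}, {"x": 0, "y": 0, "z": -75, "rx": 0, "ry": 0, "rz": 0, "fingers": 1}, {"x": 0, "y": 0, "z": -90, "rx": 0, "ry": 0, "rz": 0, "fingers": 1}, {"x": 0, "y": 0, "z": -95, "rx": 0, "ry": 0, "rz": 0, "fingers": 1}, {"x": 0, "y": 0, "z": -95, "rx": 0, "ry": 0, "rz": 0, "fingers": 1}, {"x": 0, "y": 0, "z": -95, "rx": 0, "ry": 0, "rz": 0, "fingers": 1}]}}

```text
time_s: 9.93
tool_pos: [0.5526, -0.1519, 0.183]
tool_rot: [-179.7, -0.0, 93.0]
force: [0.7, 0.3, -1.5]
grip_width: 0.0242
grasp_force: 19.5
```

```bash
python3 - <<'E'
from h import *
from cell import sensors
o=sensors.get_obs();print(o["tool_pos"],o["tool_rot"],o["grip_width"],o["grasp_force"],o["force"],o["wrist_torque"])
print(step([.5955,.062,.185],93),step([.5955,.062,.145],93))
E
```

```text
[ 0.55255787 -0.15192578  0.18302651] [-1.79748655e+02 -3.70071474e-02  9.30432566e+01] 0.024230551446830693 19.534473576402434 [ 0.74030152  0.30570275 -1.50171828] [-0.08878058  0.01174803 -0.01111663]
(array([211.3,  54.2,  -2.1]), array([-0.0044, -0.0006,  0.0008])) (array([211.3,  54.4,  37.9]), array([-0.0044, -0.0006,  0.0008]))
```

>>> {"method": "drive_tool", "body": {"moves": [{"x": 40, "y": 10, "z": -2, "rx": -0.004, "ry": 0, "rz": 0, "fingers": 1}, {"x": 90, "y": 23, "z": -2, "rx": -0.004, "ry": 0, "rz": 0, "fingers": 1}, {"x": 140, "y": 36, "z": -2, "rx": -0.004, "ry": 0, "rz": 0, "fingers": 1}, {"x": 185, "y": 48, "z": -2, "rx": -0.004, "ry": 0, "rz": 0, "fingers": 1}, {"x": 205, "y": 53, "z": -2, "rx": -0.004, "ry": 0, "rz": 0, "fingers": 1}, {"x": 211, "y": 54, "z": -2, "rx": -0.004, "ry": 0, "rz": 0, "fingers": 1}, {"x": 211, "y": 54, "z": 20, "rx": -0.004, "ry": 0, "rz": 0, "fingers": 1}, {"x": 211, "y": 54, "z": 38, "rx": -0.004, "ry": 0, "rz": 0, "fingers": 1}, {"x": 211, "y": 54, "z": 38, "rx": -0.004, "ry": 0, "rz": 0, "fingers": 1}, {"x": 211, "y": 54, "z": 38, "rx": -0.004, "ry": 0, "rz": 0, "fingers": 1}, {"x": 211, "y": 54, "z": 38, "rx": -0.004, "ry": 0, "rz": 0, "fingers": 1}]}}

```text
time_s: 11.3
tool_pos: [0.5965, 0.0613, 0.147]
tool_rot: [179.8, -0.0, 93.0]
force: [0.2, 0.3, -0.9]
grip_width: 0.0241
grasp_force: 19.5
```

```bash
python3 - <<'E'
from h import *
from cell import vision,sensors
import cv2
o=sensors.get_obs();print(o["tool_pos"],o["tool_rot"],o["grip_width"],o["force"],o["wrist_torque"])
C=[vision.read_camera(n) for n in("top","side")];A=[c["image"][:,:,::-1] for c in C]
z=lambda i,r0,r1,c0,c1:cv2.resize(i[r0:r1,c0:c1],(400,400),interpolation=cv2.INTER_CUBIC)
cv2.imwrite("pics/p4.png",np.hstack([z(A[0],130,230,170,270),z(A[1],130,210,200,280)]))
t=o["tool_pos"]-[0,0,.0835]
print("tip pred side",(proj(C[1],t)-[200,130]+.5)*5-.5+[400,0],"dot pred side",(proj(C[1],[.5955,.062,.044])-[200,130]+.5)*5-.5+[400,0], "dot top",(proj(C[0],[.5955,.062,.044])-[170,130]+.5)*4-.5)
E
```

```text
[0.59646759 0.06125744 0.14697773] [ 1.79822672e+02 -3.14669654e-02  9.30139914e+01] 0.024087865055781626 [ 0.20749985  0.28875587 -0.87795704] [-0.05205004  0.00716949 -0.0655794 ]
tip pred side [614.93974117 232.69058324] dot pred side [613.28173908 262.85666321] dot top [216.02475264 208.60510872]
```

View pics/p4.png

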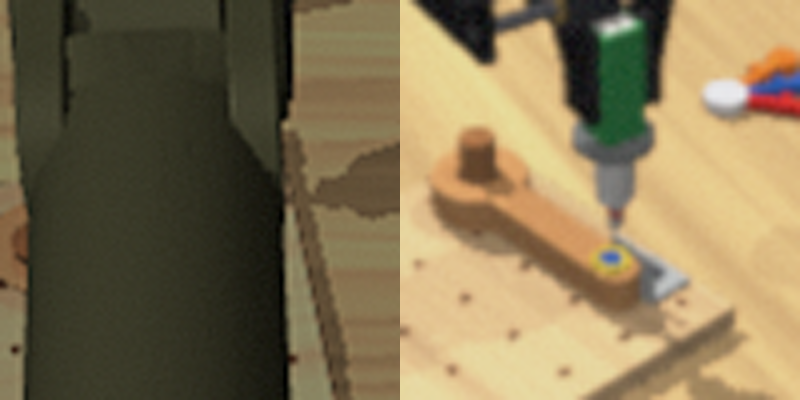

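The side view shows the gauge hanging upright, with its tip near (616,236) and the blue dot at (611,258). The arm hides the top view. I'll lower it and zoom in.

>>> {"method": "drive_tool", "body": {"moves": [{"x": 0, "y": 0, "z": 8, "rx": 0.003, "ry": 0, "rz": 0, "fingers": 1}, {"x": 0, "y": 0, "z": 13, "rx": 0.003, "ry": 0, "rz": 0, "fingers": 1}, {"x": 0, "y": 0, "z": 13, "rx": 0.003, "ry": 0, "rz": 0, "fingers": 1}, {"x": 0, "y": 0, "z": 13, "rx": 0.003, "ry": 0, "rz": 0, "fingers": 1}]}}

```text
time_s: 11.9
tool_pos: [0.5959, 0.0615, 0.1329]
tool_rot: [-179.9, -0.0, 93.0]
force: [0.2, -0.4, -1.0]
grip_width: 0.0243
grasp_force: 19.5
```

```bash
python3 - <<'E'
from h import *
from cell import vision,sensors
import cv2
o=sensors.get_obs();print(o["tool_pos"],o["tool_rot"],o["grip_width"],o["force"],o["wrist_torque"])
S=vision.read_camera("side");np.savez("side2.npz",**S);A=S["image"][:,:,::-1]
cv2.imwrite("pics/p5.png",cv2.resize(A[140:200,215:275],(600,600),interpolation=cv2.INTER_CUBIC))
q=lambda X:((proj(S,X)-[215,140]+.5)*10-.5).round(1)
t=o["tool_pos"];up=np.array([0,0,1])
print("tip",q(t-.0835*up),"org",q(t-.0295*up),"barrel end",q(t-.0635*up),"dot",q([.5955,.062,.044]))
print("side dot earlier",ray(S,200+211.5/5-.5,130+258.5/5-.5,.044))
E
```

```text
[0.59586277 0.06148061 0.13293744] [-1.79907133e+02 -1.70143307e-02  9.30384860e+01] 0.02431472708405429 [ 0.22386876 -0.36807825 -1.0355613 ] [-0.13792457  0.04461698 -0.00277722]
tip [278.9 410.1] org [274.8 236.9] barrel end [277.4 347.3] dot [277.1 426.2]
side dot earlier [0.59641056 0.06615557 0.044     ]
```

View pics/p5.png

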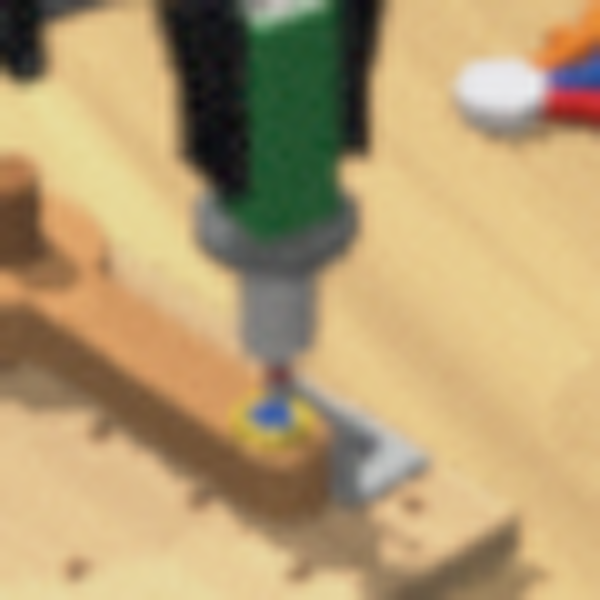

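>>> {"method": "drive_tool", "body": {"moves": [{"x": 0.6, "y": -0.9, "z": 0, "rx": -0.001, "ry": 0, "rz": 0, "fingers": 1}, {"x": 0.6, "y": -0.9, "z": 0, "rx": -0.001, "ry": 0, "rz": 0, "fingers": 1}, {"x": 0.6, "y": -0.9, "z": 0, "rx": -0.001, "ry": 0, "rz": 0, "fingers": 1}]}}

```text
time_s: 12.32
tool_pos: [0.595, 0.0621, 0.1331]
tool_rot: [-180.0, -0.0, 93.0]
force: [-1.1, -0.5, -1.5]
grip_width: 0.0244
grasp_force: 19.5
```

>>> {"method": "drive_tool", "body": {"moves": [{"x": 0, "y": 0, "z": 2, "rx": 0, "ry": 0, "rz": 0, "fingers": 1}, {"x": 0, "y": 0, "z": 4, "rx": 0, "ry": 0, "rz": 0, "fingers": 1}, {"x": 0, "y": 0, "z": 4, "rx": 0, "ry": 0, "rz": 0, "fingers": 1}, {"x": 0, "y": 0, "z": 4, "rx": 0, "ry": 0, "rz": 0, "fingers": 1}]}}

```text
time_s: 12.82
tool_pos: [0.5949, 0.062, 0.129]
tool_rot: [-180.0, -0.0, 93.0]
force: [0.5, -0.2, -0.5]
grip_width: 0.0244
grasp_force: 19.5
```

>>> {"method": "drive_tool", "body": {"moves": [{"x": 0, "y": 0, "z": 2, "rx": 0, "ry": 0, "rz": 0, "fingers": 1}, {"x": 0, "y": 0, "z": 4, "rx": 0, "ry": 0, "rz": 0, "fingers": 1}, {"x": 0, "y": 0, "z": 4, "rx": 0, "ry": 0, "rz": 0, "fingers": 1}, {"x": 0, "y": 0, "z": 4, "rx": 0, "ry": 0, "rz": 0, "fingers": 1}]}}

```text
time_s: 13.32
tool_pos: [0.5951, 0.0621, 0.1252]
tool_rot: [-180.0, -0.0, 93.0]
force: [0.3, -0.3, -0.8]
grip_width: 0.0243
grasp_force: 19.5
```

>>> {"method": "drive_tool", "body": {"moves": [{"x": 0, "y": 0, "z": 1.5, "rx": 0, "ry": 0, "rz": 0, "fingers": 1}, {"x": 0, "y": 0, "z": 3, "rx": 0, "ry": 0, "rz": 0, "fingers": 1}, {"x": 0, "y": 0, "z": 3, "rx": 0, "ry": 0, "rz": 0, "fingers": 1}, {"x": 0, "y": 0, "z": 3, "rx": 0, "ry": 0, "rz": 0, "fingers": 1}]}}

```text
time_s: 13.82
tool_pos: [0.5951, 0.062, 0.1222]
tool_rot: [-180.0, -0.0, 93.0]
force: [-0.4, -0.6, 1.0]
grip_width: 0.0242
grasp_force: 19.5
```

```bash
cat > avg.py <<'E'
from cell import vision,sensors
import numpy as np
F=[]
for i in range(16):
    vision.read_camera("side");o=sensors.get_obs();F.append([*o["force"],*o["tool_pos"]*1000,*o["tool_rot"]])
print(np.mean(F,0).round(2),np.std(F,0)[:3].round(2),o["time_s"],o["grip_width"])
E
python3 avg.py
```

```text
[ 4.3000e-01 -2.9000e-01  8.9000e-01  5.9502e+02  6.2020e+01  1.2208e+02
 -1.7998e+02 -2.0000e-02  9.3040e+01] [0.57 0.63 0.45] 14.625 0.02442722188524111
```

>>> {"method": "drive_tool", "body": {"moves": [{"x": 0, "y": 0, "z": 1.2, "rx": 0, "ry": 0, "rz": 0, "fingers": 1}, {"x": 0, "y": 0, "z": 2.5, "rx": 0, "ry": 0, "rz": 0, "fingers": 1}, {"x": 0, "y": 0, "z": 2.5, "rx": 0, "ry": 0, "rz": 0, "fingers": 1}, {"x": 0, "y": 0, "z": 2.5, "rx": 0, "ry": 0, "rz": 0, "fingers": 1}]}}

```text
time_s: 15.12
tool_pos: [0.595, 0.062, 0.1196]
tool_rot: [-180.0, -0.0, 93.0]
force: [0.4, 0.3, 2.1]
grip_width: 0.0242
grasp_force: 19.5
```

```bash
python3 avg.py; python3 - <<'E'
from cell import vision
import cv2
A=vision.read_camera("side")["image"][:,:,::-1]
cv2.imwrite("pics/p6.png",cv2.resize(A[130:200,205:275],(600,600),interpolation=cv2.INTER_CUBIC))
E
```

```text
[ 3.7000e-01 -2.4000e-01  1.9700e+00  5.9494e+02  6.2030e+01  1.1954e+02
 -1.7997e+02 -2.0000e-02  9.3040e+01] [0.47 0.43 0.38] 15.925 0.023770363280517716
```

View pics/p6.png

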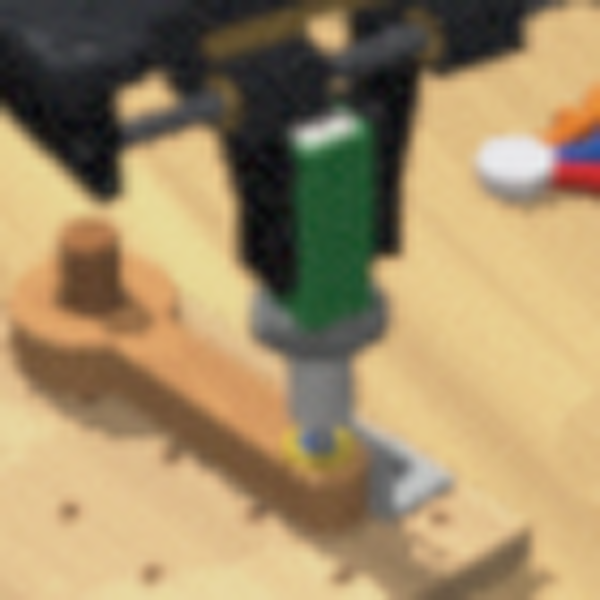

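The gauge is upright, with its tip at about (318,445) in the middle of the dot and pad. The handle still touches the bracket, and the force of about 3.3 N means the plunger is in about 8 mm.

```bash
python3 -c "
from cell import workorder
print(workorder.sign_off())"
```

```text
the job is handed in; nothing more can be done
None
```

The job is handed in: the teether handle rests against the bracket, and the green gauge is held upright on the blue dot with its plunger in about 8 mm (about 3.3 N); the cup, jar and rattle were left alone, and the clock stood at about 16 s.

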